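# Lock the sprung tilt plate of the bonding fixture level

### The job

Lock the bonding fixture's blue sprung tilt plate level: take the red-handled T-shaped locking key, press the raised front tongue of the plate down with the key's steel bar until the plate lies level on its stop, and, still holding it down, slide the bar in under the two steel hooks until it stands against their posts; then let go, so that the key stays there and holds the plate level. Be gentle: never load the fixture with more than 25 N, and leave the jar and the roll of tape where they are.

Things in the scene. Friction and masses are not known exactly. Their poses are not given: they have to be found in the camera images.
- fixture: Bonding fixture fixed to the bench: dark base 200 x 150 mm, on it an aluminium deck on 4 jack screws that carries plate and hooks. Origin: its centre at bench level; x from front (hooks) to back (hinge), y left, z up. The deck is set h = 0 to 18 mm above its lowest setting, anew each time; h is NOT reported and moves no listed point: find it by feel or sight. Lengths below are in this frame.
- press_point (a point): Point x = -78, y = 0, z = 56 mm of the fixture, at the plate's front tongue, before the hooks; press here. Level, the plate's flat top is at z = 56 mm + h; raised at rest, it is about 37 mm higher here. The tongue is 40 mm wide (y) and ends at x = -92 mm. The blue plate is hinged at the back along y (x = 70, z = 50 mm + h). Two white heat sinks are fixed on it, x = -5 to 55 mm.
- bar_home (a point): Point x = -48, y = 0, z = 56 mm of the fixture: here the middle of the bar's underside ends up (h higher). Two hooks, 12 mm wide, at y = +-34 to +-46 mm, open to the front: arms from x = -62 mm back to posts with front faces at x = -40 mm; arms' underside at z = 68 mm + h, top at 76 mm + h. The gap over the level plate is 12 mm, so the 10 mm bar enters only with the plate within 2 mm of level.
- tilt_plate (a joint): Tilt plate angle, rad: 0 = level, on a rigid stop; at rest about 0.25, front raised. A spring lifts the front: at press_point about 3 N starts it moving down and about 6 N brings it level; then the force rises steeply. At bar_home it pushes up with about 8 N. Let go, it rises at once (damped; pressing fast adds a little force).
- key_grip (a point): Loose locking key, about 0.12 kg, standing on its bar. Point: centre of the grip, 48 mm above the bar's underside, over its middle. x across the handle, y along the bar, z up. Bar: steel, 16 (x) x 100 (y) x 10 mm high. Handle: red, 12 (x) x 36 (y) mm, top 72 mm above the bar's underside. Same after a half turn.
- solder_paste: Small jar with green lid, 45 mm across, 26 mm high, a bystander; origin at the centre of its underside.
- tape_electrical: Roll of black tape lying flat, 51 x 48 x 19 mm, a bystander; origin at the centre of its underside.
Things that resemble listed ones, but are neither listed nor needed, are in the scene too. There is more than one size of the part that bears key_grip; the job needs the larger.

How it is judged:
By the outcome, as a careful person would: the job done as asked, in the order asked, and still so for the second after the job is handed in, with the robot touching nothing.
It also fails if it takes over 48 s, if anything falls off the work surface, if the arm or the gripper's body presses on something with over 40 N, if the wrist force passes 120 N, or if a joint passes its speed limit or range.

### The arm

A 7-joint arm with a two-finger parallel gripper is mounted at the origin on a cart in front of the work surface, level with it; the furniture and walls round the work are solid. World frame = base frame: x ahead of the robot, y to its left, z up, the work surface at z = 0. Lengths are in mm, angles in rad, forces in N, time in s.
With the tool pointing down it reaches from about 400 to 925 mm from the base axis. Payload 4.1 kg.
Tool frame: the origin (TCP) lies between the finger pads; the fingertips stand 25 mm ahead of it and the grasp point (between the pads) lies 6 mm ahead of it (env.tip_extent is the distance from the TCP to the fingertips, in mm); z points along the fingers, y is the line along which they close (so a half turn about z gives the same grasp; the last joint's range is limited). The gripper opens to 85 mm and grips with 20 to 120 N. Pads are 22 mm wide; open, the fingers measure 114 mm over their backs; the gripper's body (76 mm by 85 mm) begins 54 mm behind the grasp point. The pads swing forward as they close: fully open they stand 13 mm farther back than shut.
Start: joints at [-1.286, 0.398, 0.045, 1.537, -0.019, 1.207, -0.051], TCP at [243.371, 602.752, 256.347] pointing down, gripper open.
Joint ranges: [-2.82, 2.82], [-0.49, 2.23], [-1.37, 1.46], [0, 2.46], [-1.36, 4.5], [0.23, 2], [-2.94, 2.94]. Speed limits (rad/s): [2.57, 2.57, 3.14, 3.14, 3.14, 3.14, 3.14].

### API

Orientations are given as a rotation vector (axis times angle).
In Python, from bench import observe, vision, job, env gives the robot as it stands.
- The arm moves only by the shell command python3 -m inch 'ROWS' [FORCE]. ROWS is JSON, one flat list of numbers, 5 for each row, row after row: the finger opening in mm, from 0 to 85.4, then the shift along the tool's x, y, z in mm, then the turn about the tool's z in degrees. A call has 1 to 8 rows; each row is the pose to reach, as a shift and turn from the pose commanded when the call began, along the tool's axes at that moment; what a row does not reach only later rows make up. A row lasts 1/12 s, in which the tool goes at most 41.7 mm and 7.16 degrees, less where a joint would pass 70% of its speed; a pose out of reach is approached as far as the arm can. A call with a gripper value outside its range is refused whole. The fingers move at their own pace and stop on an object; FORCE is the grip in N (left out, the last holds). Time passes only in rows, so rows that repeat a pose let the fingers close. It gives the time, the measured TCP pose, the force, the opening and the grip force at its end, in the units of the state.
- observe(): the state, without advancing time (a new reading comes with each control period).
- vision.snapshot(name): name is "scene" or "top" or "wrist"; returns the picture (400x640x3 uint8, red, green, blue); there is no depth.
- vision.calibration(name): a dict with "intrinsics" (3x3 intrinsics, pixels), "world_to_cam" (4x4, takes a point from world to camera coordinates). Camera axes: x right, y down, z forward; pixel columns grow to the right and rows downward; lengths in mm; the calibration is good to about 2 mm. A picture is of the moment at which its call begins: read the wrist's pose just before it. calibration takes no time and is no camera call; for the wrist camera it gives the pose at the moment of the call.
- job.finish_job(): hands the job in; it is judged then, once.
Trained networks look in the newest picture that a camera, given by its name, has taken for a name from the list of things; names that differ only in an ending like _2 or _b are one class to them, and where a whole thing is asked for, a point or a joint stands for the part that bears it (a point fixed in the world has none). Each returns a list of dicts, best first, with "conf" (0 to 1); they miss things now and then, are a little off and sometimes report something else, mostly with a low value. They report only what shows in the picture. A call takes as long as a camera call. They do not tell look-alikes from the thing itself.
- vision.look_for(label, camera): "pixel" ([column, row] in pixels, amid what is visible of it).
- vision.place_of(label, camera): "pixel" ([column, row] in pixels: a listed point, or the origin of a listed thing).
The state is a dict: "clock": time; "joint_pos": joint angles; "qd": joint speeds; "joint_torque": joint torques, N m; "position": TCP position; "orientation": TCP orientation; "wrist_force": force on the tool from outside, world axes, zero at the start; "moment": the same for the moment, N m; "opening": opening from 0.0 (shut) to 1.0 (fully open); "finger_force": force on a finger pad.
Only numpy, scipy, OpenCV 4.12 (cv2) and the standard library are available. Lean on these libraries where they do the work, as an engineer would, in place of code of your own. Each camera call takes 0.05 s, during which the arm holds its last target. There are 200 camera calls.

## Working session

There is one attempt and no reset: what is moved stays moved. The work goes in short steps, Python scripts to look and compute and a shell command to move; the robot and the scene stay as the last step left them, time stands still between calls to the robot, and variables do not carry over. Pictures are saved under pics/ and viewed, at most 13 in all, crops included, and the job is handed in when it is done.

```bash
mkdir -p pics
cat > h.py <<'E'
import numpy as np, cv2
from bench import observe, vision, job, env
from scipy.spatial.transform import Rotation as R
def ray(cam,px,z):
    c=vision.calibration(cam);K=np.array(c["intrinsics"]);T=np.array(c["world_to_cam"])
    d=T[:3,:3].T@np.linalg.solve(K,[px[0],px[1],1]);o=-T[:3,:3].T@T[:3,3]
    return (o+d*(z-o[2])/d[2]).round(1)
def proj(cam,P):
    c=vision.calibration(cam);K=np.array(c["intrinsics"]);T=np.array(c["world_to_cam"])
    q=K@(T[:3,:3]@np.array(P,float)+T[:3,3]);return (q[:2]/q[2]).round(1)
def save(im,n): cv2.imwrite(f"pics/{n}.png",cv2.cvtColor(im,cv2.COLOR_RGB2BGR))
E
python3 - <<'E'
from h import *
ims=[vision.snapshot(c) for c in("top","scene")]
save(np.vstack([cv2.resize(i,(480,300)) for i in ims]),"a")
save(ims[0],"top");save(ims[1],"scene")
for c in("top","scene"):
  for l in("fixture","press_point","bar_home","key_grip","solder_paste","tape_electrical"):
    z={"press_point":65,"bar_home":65,"key_grip":48}.get(l,0)
    for r in vision.place_of(l,c)[:4]: print(c,l,round(r["conf"],2),np.round(r["pixel"],1),ray(c,r["pixel"],z))
s=observe();print(s["clock"],s["orientation"],s["position"],s["wrist_force"])
print(R.from_rotvec(s["orientation"]).as_matrix().round(3))
E
```

```text
top press_point 0.6 [210.5 207.6] [506.7 227.6  65. ]
top bar_home 0.78 [210.2 192.3] [548.4 230.1  65. ]
top key_grip 0.57 [219.8 177.1] [593.2 210.1  48. ]
top key_grip 0.51 [234.7 244.1] [409.3 162.6  48. ]
top key_grip 0.49 [350.6 229.8] [ 451.5 -152.5   48. ]
top solder_paste 0.6 [280.5 254.7] [380.6  42.5   0. ]
top tape_electrical 0.57 [456.9 244.5] [ 414.7 -457.8    0. ]
scene fixture 0.81 [247.  178.8] [588.3 227.6   0. ]
scene fixture 0.31 [262.1 234.3] [374.   21.6   0. ]
scene press_point 0.57 [233.2 177.3] [503.5 212.5  65. ]
scene bar_home 0.69 [236.1 174.3] [521.7 214.4  65. ]
scene key_grip 0.92 [323.5 224.2] [ 448.1 -145.6   48. ]
scene key_grip 0.66 [225.6 205.8] [389.5 158.7  48. ]
scene solder_paste 0.63 [259.4 232.8] [375.9  32.4   0. ]
scene tape_electrical 0.5 [421.8 283. ] [ 406.1 -452.6    0. ]
0.7 [5.99056222e-01 3.08392364e+00 2.34605892e-04] [243.37365322 602.74674695 256.36624413] [ 0.21488936 -0.06759254 -0.72599513]
[[-0.927  0.374  0.   ]
 [ 0.374  0.927  0.   ]
 [ 0.     0.    -1.   ]]
```

View pics/top.png

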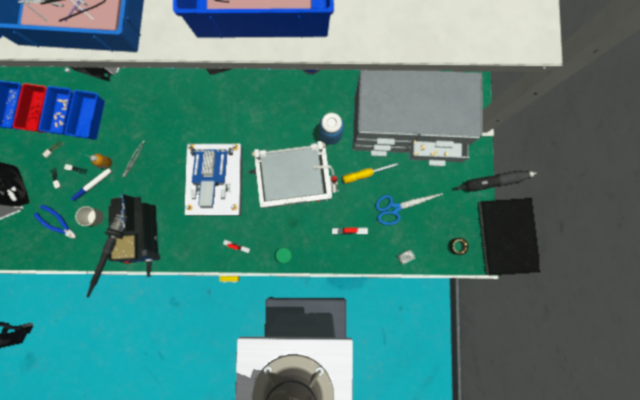

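The top view shows the fixture at (212,180), with the jar at (284,255) and the tape at (459,246). There are two red-handled keys, at (236,246) and (350,230). The right one looks longer, so I'll confirm that in an enlarged crop.

Run:
```python
from h import *
t=cv2.imread("pics/top.png");s=cv2.imread("pics/scene.png")
f=lambda i,x,y,w,h:cv2.resize(i[y:y+h,x:x+w],(390,290),interpolation=cv2.INTER_CUBIC)
a=np.vstack([np.hstack([f(t,205,220,60,45),f(t,320,207,60,45)]),np.hstack([f(s,195,140,100,75),f(s,285,190,80,60)])])
cv2.imwrite("pics/crop.png",a)
# bar ends colour extents in top: print PCA of non-green region for both keys
for (x,y) in((236,246),(350,230)):
    w=t[y-12:y+13,x-25:x+26].astype(int); m=(w[...,1]-w[...,2]<15)
    n,l,st,_=cv2.connectedComponentsWithStats(m.astype(np.uint8))
    k=1+np.argmax(st[1:,4]);p=np.argwhere(l==k)[:,::-1]+[x-25,y-12]
    r=cv2.minAreaRect(p.astype(np.float32));b=cv2.boxPoints(r)
    print(r,[ray("top",q,10)[:2] for q in b])
```

```text
((235.99998474121094, 247.00001525878906), (24.6657657623291, 5.692099571228027), 18.434947967529297) [array([404. , 202.7]), array([419.2, 198.2]), array([398. , 131.6]), array([382.9, 136.2])]
((349.0, 230.0), (6.0, 34.0), 90.0) [array([ 460.1, -102.4]), array([ 461.2, -198.6]), array([ 444.2, -198.6]), array([ 443.2, -102.6])]
```

View pics/crop.png

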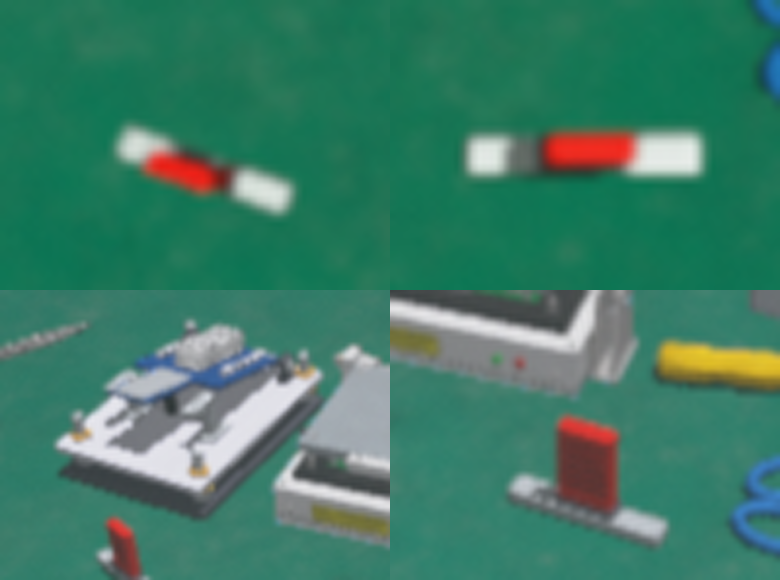

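The top crop names the two candidates: left key at (236,246), bar about 75 mm, and right key at (350,230), bar about 97 mm. The right one fits the 100 mm bar, so I'm taking that one. The fixture's hooks face the robot, with the front at -x in the world.

```bash
python3 -m inch '[85,-38,-24,0,4, 85,-76,-48,0,9, 85,-114,-72,0,14, 85,-152,-96,0,19, 85,-190,-120,0,24, 85,-228,-144,0,29, 85,-266,-168,0,34, 85,-304,-192,0,39]'
python3 - <<'E'
from h import *
s=observe();print(s["position"]);print(R.from_rotvec(s["orientation"]).as_matrix().round(3))
im=vision.snapshot("wrist");save(im,"w1")
for l in("fixture","press_point","bar_home","key_grip"):
    z={"press_point":65,"bar_home":65,"key_grip":48}.get(l,0)
    for r in vision.place_of(l,"wrist")[:3]: print(l,round(r["conf"],2),np.round(r["pixel"],1),ray("wrist",r["pixel"],z))
E
```

```text
clock: 1.37
position: [439.0, 330.4, 256.7]
orientation: [1.6, 2.704, 0.002]
wrist_force: [0.3, -0.5, -0.6]
opening: 0.997
finger_force: 0.0
[438.96941062 330.44369832 256.73497719]
[[-0.481  0.876  0.001]
 [ 0.876  0.481  0.001]
 [ 0.001  0.001 -1.   ]]
fixture 0.59 [397.1 296.2] [601.7 226.2   0. ]
press_point 0.98 [344.2 294.2] [517.8 235.7  65. ]
bar_home 0.85 [365.1 307.7] [542.3 236.2  65. ]
key_grip 0.68 [217.  285.4] [399.  177.3  48. ]
```

View pics/w1.png

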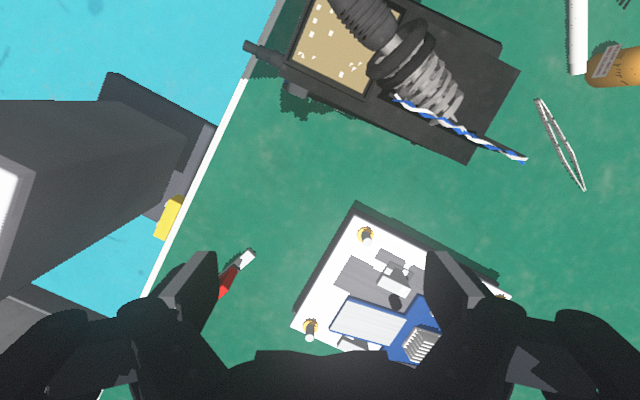

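```bash
python3 -m inch '[85,-36,-18,0,4, 85,-71,-36,0,8, 85,-107,-54,0,12, 85,-142,-72,0,16, 85,-178,-90,0,20, 85,-213,-108,0,24, 85,-249,-126,0,28, 85,-284,-144,0,29]'
python3 - <<'E'
from h import *
s=observe();print(R.from_rotvec(s["orientation"]).as_matrix().round(3))
print(proj("wrist",[452,-150,40]))
E
```

```text
clock: 2.28
position: [449.8, 14.2, 256.6]
orientation: [2.219, 2.224, 0.002]
wrist_force: [1.7, 0.8, -0.1]
opening: 0.997
finger_force: 0.0
[[-0.002  1.     0.001]
 [ 1.     0.002  0.001]
 [ 0.001  0.001 -1.   ]]
[322.7 319.9]
```

Run:
```python
from h import *
c=vision.calibration("wrist");T=np.array(c["world_to_cam"]);print(-T[:3,:3].T@T[:3,3],T[2,:3])
for y in(14,-50,-150,-230):print(y,proj("wrist",[450,y,40]))
im=vision.snapshot("wrist")
for l in("key_grip",):
    for r in vision.place_of(l,"wrist")[:3]: print(l,round(r["conf"],2),np.round(r["pixel"],1),ray("wrist",r["pixel"],48))
save(im,"w2")
```

```text
[449.16725953  80.71974177 374.41767764] [ 0.00161542 -0.26223102 -0.96500377]
14 [321.3 174.6]
-50 [321.1 235.4]
-150 [320.8 319.8]
-230 [320.7 379.5]
key_grip 0.65 [319.7 324.5] [ 447.2 -156.4   48. ]
```

View pics/w2.png

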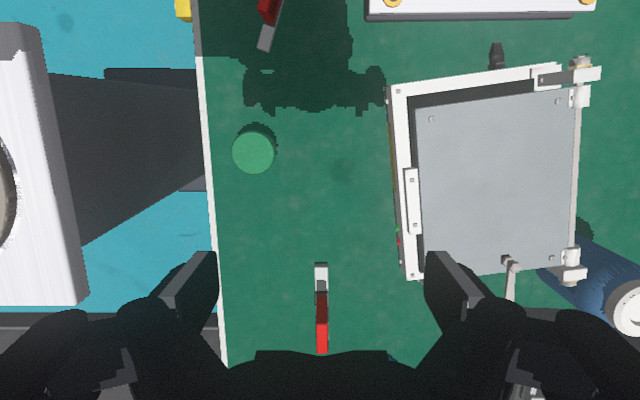

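The key's bar end shows at (321,270) and its red handle at (321,330). The bar lies along world y. The white device stands just behind it, on the right.

```bash
python3 -m inch '[85,-40,0,0,0, 85,-80,0,10,0, 85,-120,0,25,0, 85,-160,0,45,0, 85,-164,0,56,0]'
python3 - <<'E'
from h import *
s=observe();print(s["position"])
im=vision.snapshot("wrist");c=vision.calibration("wrist")
for r in vision.place_of("key_grip","wrist")[:2]: print(round(r["conf"],2),np.round(r["pixel"],1),ray("wrist",r["pixel"],48))
w=im.astype(int);m=(w[...,0]-w[...,1]>70)&(w[...,0]-w[...,2]>70)
n,l,st,ce=cv2.connectedComponentsWithStats(m.astype(np.uint8));
for k in np.argsort(-st[1:,4])[:3]+1:print("red",st[k],ce[k])
save(im,"w3")
E
```

```text
clock: 2.8
position: [449.6, -154.4, 199.8]
orientation: [2.223, 2.215, -0.003]
wrist_force: [-0.5, -0.9, -0.1]
opening: 0.993
finger_force: 0.0
[ 449.63435671 -154.37477669  199.83838046]
0.71 [321.8 186.5] [ 448.6 -146.9   48. ]
red [314 167  17  48 757] [322.48877147 190.21136063]
red [565 123  22  23 348] [577.01149425 134.31896552]
red [425  63   5  10  41] [426.7804878   67.97560976]
```

View pics/w3.png

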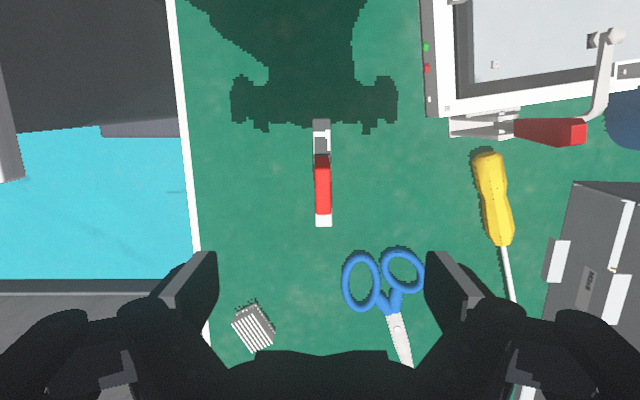

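Run:
```python
from h import *
im=cv2.cvtColor(cv2.imread("pics/w3.png"),cv2.COLOR_BGR2RGB).astype(int)
for r in(121,124,130,170,190,210,218,222,225):
    row=im[r,295:350];m=row[:,1]-row[:,0]<25;i=np.where(m)[0]
    print(r,i.min()+295,i.max()+295) if len(i) else 0
for p,z in(((321.5,119),10),((323.5,227),10),((322,155),72),((322,167),72)):print(p,ray("wrist",p,z))
```

```text
121 312 330
124 312 330
130 313 330
170 314 330
190 314 331
210 315 331
218 315 331
222 315 331
225 316 331
(321.5, 119) [448.2 -96.   10. ]
(323.5, 227) [ 450.1 -195.1   10. ]
(322, 155) [ 448.8 -118.3   72. ]
(322, 167) [ 448.8 -126.9   72. ]
```

```bash
python3 -m inch '[70,8,0,35,-1, 60,8,0,70,-1, 50,8,0,105,-1, 50,8,0,135,-1, 50,8,0,148,-1, 50,8,0,148,-1, 5,8,0,148,-1, 5,8,0,148,-1]' 60;python3 -m inch '[5,0,0,0,0, 5,0,0,0,0,5,0,0,0,0,5,0,0,0,0]'
```

```text
clock: 3.57
position: [451.8, -140.7, 53.5]
orientation: [2.198, 2.243, 0.004]
wrist_force: [0.1, -0.3, -0.1]
opening: 0.308
finger_force: 0.0
clock: 3.9
position: [451.7, -141.5, 53.8]
orientation: [2.2, 2.241, 0.005]
wrist_force: [0.9, 2.8, 7.5]
opening: 0.133
finger_force: 59.2
```

```bash
python3 -m inch '[5,0,0,-15,0, 5,0,0,-50,0, 5,0,0,-90,0, 5,15,0,-125,0, 5,40,10,-160,0, 5,80,25,-195,0, 5,115,38,-205,0, 5,150,50,-205,0]';python3 -m inch '[5,35,12,0,0, 5,70,25,0,0,5,95,35,0,0,5,101,38,0,0,5,101,38,0,0]'
python3 - <<'E'
from h import *
s=observe();print(s["position"])
im=vision.snapshot("wrist");save(im,"w4")
for l in("fixture","press_point","bar_home","key_grip"):
    z={"press_point":65,"bar_home":65,"key_grip":248}.get(l,0)
    for r in vision.place_of(l,"wrist")[:2]: print(l,round(r["conf"],2),np.round(r["pixel"],1),ray("wrist",r["pixel"],z))
np.save("c4.npy",np.array(vision.calibration("wrist")["world_to_cam"]))
E
```

```text
clock: 4.57
position: [497.2, 2.9, 261.0]
orientation: [2.202, 2.235, 0.012]
wrist_force: [1.2, 0.1, -1.2]
opening: 0.131
finger_force: 58.6
clock: 4.98
position: [531.6, 107.0, 256.5]
orientation: [2.196, 2.246, 0.0]
wrist_force: [-0.3, -1.3, -1.5]
opening: 0.135
finger_force: 58.6
[531.5697375  107.00665125 256.53942919]
fixture 0.72 [387.   42.1] [594.4 229.9   0. ]
press_point 0.68 [307.7  28.4] [517.8 228.1  65. ]
bar_home 0.71 [343.9  32. ] [547.6 225.8  65. ]
key_grip 0.87 [321.  299.8] [530.9  90.6 248. ]
key_grip 0.73 [182.5 104.8] [480.8 167.7 248. ]
```

View pics/w4.png

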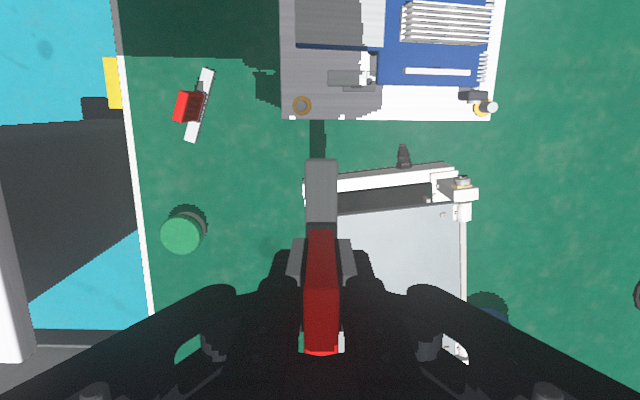

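The held key's bar end is at (321,160), and the fixture enters at the top, around (390,60). I'll go 65 mm further left for a full view of the fixture.

```bash
python3 -m inch '[5,35,0,0,0, 5,60,0,0,0,5,75,0,0,0,5,75,0,0,0,5,75,0,0,0]'
python3 - <<'E'
from h import *
s=observe();print(s["position"])
im=vision.snapshot("wrist");save(im,"w5")
for l in("fixture","press_point","bar_home","key_grip"):
    z={"press_point":65,"bar_home":65,"key_grip":248}.get(l,0)
    for r in vision.place_of(l,"wrist")[:2]: print(l,round(r["conf"],2),np.round(r["pixel"],1),ray("wrist",r["pixel"],z))
E
```

```text
clock: 5.65
position: [530.0, 178.6, 256.6]
orientation: [2.201, 2.241, -0.001]
wrist_force: [1.0, -1.4, -1.1]
opening: 0.133
finger_force: 58.6
[529.95280383 178.6268677  256.62592077]
fixture 0.79 [387.2 116.5] [599.1 231.6   0. ]
press_point 0.75 [307.7 113.1] [517.6 235.6  65. ]
bar_home 0.9 [340.7 117.4] [546.5 232.6  65. ]
key_grip 0.97 [320.7 299.6] [530.1 166.2 248. ]
key_grip 0.83 [196.1 179.8] [482.7 216.  248. ]
```

View pics/w5.png

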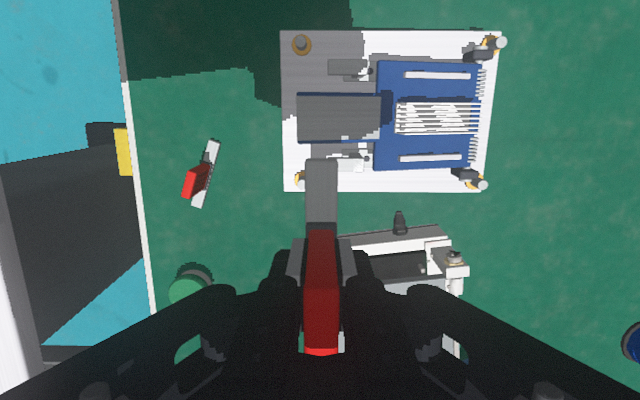

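The fixture is in full view. The deck runs from (281,30) to (489,192), the tongue is at columns 297–380 and rows 93–142, and the hooks are at (350,67) and (350,160). I'll enlarge it to pick points for a pose fit.

Run:
```python
from h import *
im=cv2.imread("pics/w5.png")[25:200,275:405]
save(cv2.cvtColor(cv2.resize(im,None,fx=3.4,fy=3.4,interpolation=cv2.INTER_CUBIC),cv2.COLOR_BGR2RGB),"c5")
```

```text
(no output)
```

View pics/c5.png

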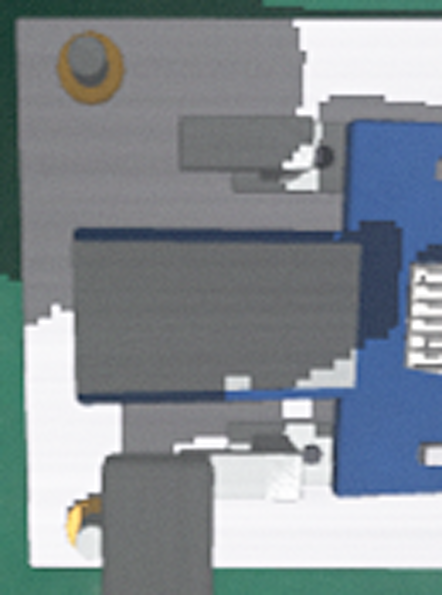

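The crop shows the upper hook arm top at crop (179,116)–(314,170) and the lower hook top at crop rows 452–499. The tongue's front corners are at crop (75,230) and (77,402), and the deck's front corners at (18,18) and (32,568).

```bash
cat > fit.py <<'E'
from h import *
from scipy.optimize import least_squares
C=lambda u,v:(275+u/3.4,25+v/3.4)
def pf(p,q): c,s=np.cos(p[2]),np.sin(p[2]);return [p[0]+c*q[0]-s*q[1],p[1]+s*q[0]+c*q[1],q[2]]
def res(p):
    h=p[3];o=[]
    def a(q,px,w=(1,1)): o.extend((proj("wrist",pf(p,q))-px)*w)
    a((-62,46,76+h),C(179,116));a((-62,34,76+h),C(179,170))
    a((-48,-34,76+h),C(240,452),(0,1));a((-48,-46,76+h),C(240,499),(0,1))
    al=p[4]
    for y,px in((20,C(75,230)),(-20,C(77,402))):
        a((70-162*np.cos(al)+6*np.sin(al),y,50+h+162*np.sin(al)+6*np.cos(al)),px)
    for y,px in((p[5],C(18,18)),(-p[5],C(32,568))): a((-100,y,p[6]),px,(.5,.5))
    o+=[(al-.25)/.02,(h-9)/9,(p[5]-75)/5,(p[6]-35)/15]
    return o
r=least_squares(res,[598,230,0,9,.25,75,35],x_scale=[1,1,.01,1,.01,1,1],diff_step=1e-3)
p=r.x;print(p.round(3),np.round(r.fun,1))
J=r.jac;print(np.sqrt(np.diag(np.linalg.inv(J.T@J))).round(3))
for q in((-78,0,56),(-48,0,56)):print(pf(p,q))
s=observe();M=R.from_rotvec(s["orientation"]).as_matrix();print(s["position"],M.round(4))
for px in((306,160),(337,160),(306,215),(337,215)): print(ray("wrist",px,s["position"][2]-44))
E
python3 fit.py
```

```text
[ 5.95970e+02  2.33168e+02 -0.00000e+00  9.00000e+00  2.50000e-01
  7.49630e+01  3.50000e+01] [ 0.4 -1.5  0.1 -1.1 -0.   1.6 -0.   1.7 -0.8 -1.6 -1.1  1.7  2.5 -0.3
  1.3 -0.4 -0.   0.  -0.   0. ]Traceback (most recent call last):
  File "fit.py", line 18, in <module>
    J=r.jac;print(np.sqrt(np.diag(np.linalg.inv(J.T@J))).round(3))
                                  ~~~~~~~~~~~~~^^^^^^^
    ainv = _umath_linalg.inv(a, signature=signature)
    raise LinAlgError("Singular matrix")
numpy.linalg.LinAlgError: Singular matrix
```

Rounding in `proj` kills the derivatives, so I'll remove it.

```bash
sed -i 's|return (q\[:2\]/q\[2\]).round(1)|return q[:2]/q[2]|' h.py; sed -i 's/,diff_step=1e-3//; s/\[598,230,0,9/[598,230,.01,9/' fit.py; python3 fit.py
```

```text
[5.96049e+02 2.33437e+02 7.00000e-03 8.00000e-03 2.48000e-01 7.14820e+01
 5.25620e+01] [-0.2  0.1 -0.4 -0.  -0.   0.1 -0.  -0.1 -0.1 -0.8 -0.2  0.7  1.3 -0.
  0.7  0.3 -0.1 -1.  -0.7  1.2]
[0.553 0.837 0.011 2.665 0.015 2.173 8.98 ]
[np.float64(518.0512800019453), np.float64(232.90215052498718), 56]
[np.float64(548.0505746833264), np.float64(233.1078654239488), 56]
[530.30453854 177.44229142 256.85213402] [[-1.500e-02  9.999e-01  2.000e-04]
 [ 9.999e-01  1.500e-02 -3.000e-04]
 [-3.000e-04  2.000e-04 -1.000e+00]]
[522.3 218.5 212.9]
[537.  218.8 212.9]
[522.5 191.3 212.9]
[537.7 191.5 212.9]
```

```bash
python3 -m inch '[5,30,-6,10,0, 5,50,-12,30,0, 5,64,-12,50,0, 5,64,-12,65,0, 5,64,-12,72,0, 5,64,-12,72,0,5,64,-12,72,0]'
python3 - <<'E'
from h import *
s=observe();print(s["position"],s["wrist_force"],s["moment"])
im=vision.snapshot("wrist");save(im,"w6")
for P in((551,233,56+11),(518,233,90)):print(proj("wrist",P))
E
```

```text
clock: 6.48
position: [517.6, 241.7, 185.1]
orientation: [2.204, 2.238, 0.0]
wrist_force: [-0.4, -0.2, -0.9]
opening: 0.13
finger_force: 58.6
[517.57571727 241.72527994 185.12271438] [-0.37692679 -0.15252424 -0.90286063] [ 0.02484127 -0.0646139  -0.02133898]
[366.78158959 213.95342836]
[320.93233799 223.98670894]
```

View pics/w6.png

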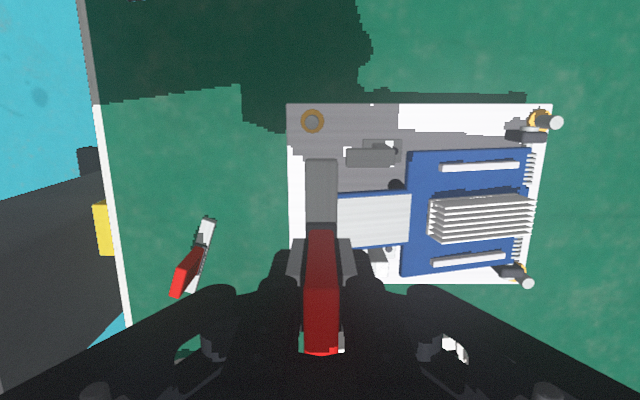

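The bar is above the tongue: its end is at (321,160), the upper hook is at (370,157), and the tongue's upper edge is at row 193.

```bash
python3 - <<'E'
from h import *
print("bar end",ray("wrist",(322,160),141),ray("wrist",(306,190),141),ray("wrist",(337,190),141))
for z in(76,85,94):print(z,"hook front",ray("wrist",(346,149),z),ray("wrist",(346,166),z))
E
python3 -m inch '[5,0,0,5,0, 5,0,0,9,0, 5,0,0,13,0, 5,0,0,16,0, 5,0,0,19,0,5,0,0,22,0,5,0,0,25,0,5,0,0,25,0]'
```

```text
bar end [517.6 283.1 141. ] [510.1 268.4 141. ] [525.1 268.6 141. ]
76 hook front [533.7 280.4  76. ] [534.1 269.1  76. ]
85 hook front [533.1 281.6  85. ] [533.4 270.7  85. ]
94 hook front [532.4 282.7  94. ] [532.7 272.3  94. ]
clock: 7.2
position: [516.5, 242.9, 159.0]
orientation: [-2.201, -2.241, 0.002]
wrist_force: [-0.5, -0.1, -0.4]
opening: 0.131
finger_force: 58.6
```

```bash
python3 -m inch '[5,0,1,2,0, 5,0,1,4,0, 5,0,1,6,0, 5,0,1,8,0, 5,0,1,10,0,5,0,1,12,0,5,0,1,12,0,5,0,1,12,0]'
```

```text
clock: 7.87
position: [517.4, 243.2, 147.7]
orientation: [-2.201, -2.24, 0.001]
wrist_force: [-3.5, -0.4, 3.4]
opening: 0.132
finger_force: 59.3
```

```bash
python3 -m inch '[5,0,0,2,0, 5,0,0,4,0, 5,0,0,6,0, 5,0,0,8,0, 5,0,0,10,0,5,0,0,12,0,5,0,0,14,0,5,0,0,14,0]';python3 -m inch '[5,0,0,2,0, 5,0,0,4,0, 5,0,0,6,0, 5,0,0,8,0, 5,0,0,8,0,5,0,0,8,0]'
```

```text
clock: 8.53
position: [517.9, 243.4, 133.5]
orientation: [-2.201, -2.241, -0.001]
wrist_force: [-2.5, -0.0, 3.7]
opening: 0.136
finger_force: 59.4
clock: 9.03
position: [517.7, 243.3, 125.7]
orientation: [-2.201, -2.241, 0.0]
wrist_force: [-3.3, -0.9, 5.1]
opening: 0.132
finger_force: 59.5
```

```bash
python3 -m inch '[5,0,0,1,0, 5,0,0,2,0, 5,0,0,3,0, 5,0,0,4,0, 5,0,0,4,0]';python3 -m inch '[5,0,0,1,0, 5,0,0,2,0, 5,0,0,3,0, 5,0,0,4,0, 5,0,0,4,0]'
```

```text
clock: 9.45
position: [517.6, 243.3, 121.6]
orientation: [-2.201, -2.241, 0.0]
wrist_force: [-3.3, 0.2, 5.3]
opening: 0.132
finger_force: 59.5
clock: 9.87
position: [517.6, 243.3, 117.7]
orientation: [-2.201, -2.241, 0.001]
wrist_force: [-3.8, 0.1, 4.9]
opening: 0.133
finger_force: 59.5
```

```bash
python3 -m inch '[5,0,0,1,0, 5,0,0,2,0, 5,0,0,3,0, 5,0,0,3,0]';python3 -m inch '[5,0,0,1,0, 5,0,0,1.5,0, 5,0,0,1.5,0]'
```

```text
clock: 10.2
position: [517.5, 243.3, 114.7]
orientation: [-2.201, -2.241, 0.001]
wrist_force: [-3.7, 0.7, 4.2]
opening: 0.131
finger_force: 59.5
clock: 10.45
position: [517.5, 243.3, 113.2]
orientation: [-2.201, -2.241, 0.001]
wrist_force: [-4.1, 0.9, 5.7]
opening: 0.131
finger_force: 59.5
```

```bash
python3 -m inch '[5,0,0,0.5,0, 5,0,0,1,0, 5,0,0,1,0]';python3 -m inch '[5,0,0,0.5,0, 5,0,0,1,0, 5,0,0,1,0]'
```

```text
clock: 10.7
position: [517.5, 243.3, 112.3]
orientation: [-2.201, -2.241, 0.001]
wrist_force: [-4.2, -0.6, 5.6]
opening: 0.131
finger_force: 59.7
clock: 10.95
position: [517.5, 243.3, 111.7]
orientation: [-2.201, -2.24, 0.001]
wrist_force: [-5.4, -0.4, 9.8]
opening: 0.135
finger_force: 60.1
```

```bash
python3 -m inch '[5,0,0,0.5,0, 5,0,0,0.5,0, 5,0,0,0.5,0]';python3 -m inch '[5,0,1,0,0, 5,0,2,0,0, 5,0,3,0,0,5,0,4,0,0,5,0,5,0,0,5,0,5,0,0]'
```

```text
clock: 11.2
position: [517.5, 243.3, 111.6]
orientation: [-2.201, -2.24, 0.001]
wrist_force: [-6.6, 0.5, 10.8]
opening: 0.135
finger_force: 60.5
clock: 11.7
position: [520.6, 243.5, 111.5]
orientation: [-2.198, -2.238, 0.006]
wrist_force: [-9.5, -0.5, 15.5]
opening: 0.132
finger_force: 60.9
```

```bash
python3 -m inch '[5,0,1,-0.5,0, 5,0,2,-0.7,0, 5,0,3,-0.7,0,5,0,4,-0.7,0,5,0,4,-0.7,0]'
```

```text
clock: 12.12
position: [526.0, 243.4, 111.7]
orientation: [-2.2, -2.24, 0.002]
wrist_force: [-6.1, 0.0, 9.4]
opening: 0.135
finger_force: 59.9
```

```bash
python3 -m inch '[5,0,1,0,0, 5,0,2,0,0, 5,0,3,0,0,5,0,4,0,0,5,0,4,0,0]'
```

```text
clock: 12.53
position: [530.1, 243.5, 111.8]
orientation: [-2.2, -2.24, 0.002]
wrist_force: [-5.4, 0.3, 8.4]
opening: 0.132
finger_force: 59.9
```

```bash
python3 -m inch '[5,0,1,0,0, 5,0,2,0,0, 5,0,3,0,0,5,0,4,0,0,5,0,4,0,0]'
```

```text
clock: 12.95
position: [534.1, 243.5, 111.7]
orientation: [-2.2, -2.24, 0.002]
wrist_force: [-6.6, 0.4, 8.7]
opening: 0.131
finger_force: 59.9
```

```bash
python3 -m inch '[5,0,1,0,0, 5,0,2,0,0, 5,0,3,0,0,5,0,4,0,0,5,0,5,0,0,5,0,5,0,0]'; python3 -m inch '[5,0,1,0,0, 5,0,2,0,0, 5,0,3,0,0,5,0,4,0,0,5,0,4,0,0]'
```

```text
clock: 13.45
position: [539.1, 243.6, 111.8]
orientation: [-2.2, -2.24, 0.002]
wrist_force: [-5.1, 1.1, 8.2]
opening: 0.133
finger_force: 59.9
clock: 13.87
position: [543.1, 243.7, 111.8]
orientation: [-2.2, -2.24, 0.002]
wrist_force: [-5.6, -0.6, 8.6]
opening: 0.131
finger_force: 59.9
```

```bash
python3 -m inch '[5,0,0.7,0,0, 5,0,1.4,0,0, 5,0,2,0,0,5,0,2.5,0,0,5,0,2.5,0,0]'; python3 -m inch '[5,0,0.5,0,0, 5,0,1,0,0, 5,0,1.5,0,0,5,0,1.5,0,0]'
```

```text
clock: 14.28
position: [545.5, 243.7, 111.8]
orientation: [-2.2, -2.24, 0.002]
wrist_force: [-6.2, 0.4, 9.1]
opening: 0.133
finger_force: 60.1
clock: 14.62
position: [546.9, 243.8, 111.8]
orientation: [-2.2, -2.24, 0.002]
wrist_force: [-5.7, 0.4, 8.4]
opening: 0.131
finger_force: 60.0
```

Run:
```python
from h import *
im=vision.snapshot("wrist");save(cv2.resize(im[130:330,240:480],None,fx=3,fy=2.9,interpolation=cv2.INTER_CUBIC),"w7")
```

```text
(no output)
```

View pics/w7.png

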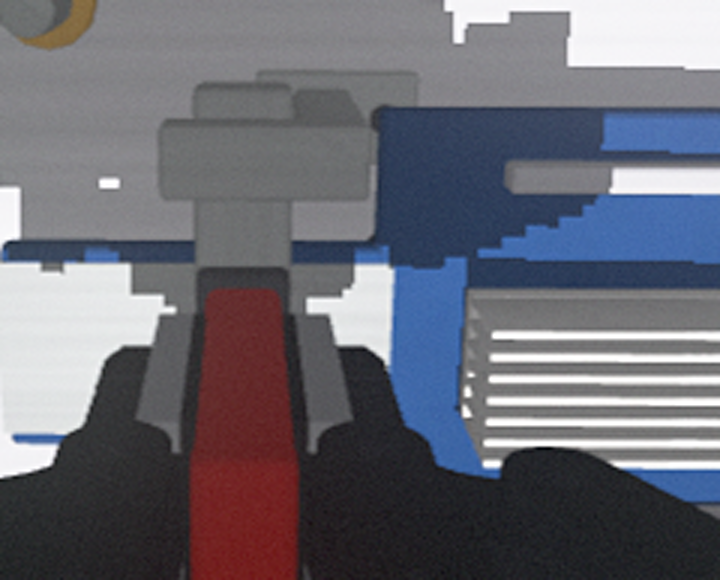

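The bar passes under the left hook, from crop (160,120) to (370,200), with its end showing beyond at (240,100). The plate is level. I'll continue until it meets the posts.

```bash
python3 -m inch '[5,0,0.5,0,0, 5,0,1,0,0,5,0,1,0,0]';python3 -m inch '[5,0,0.5,0,0, 5,0,1,0,0,5,0,1,0,0]'
```

```text
clock: 14.92
position: [547.7, 243.8, 111.8]
orientation: [-2.2, -2.24, 0.003]
wrist_force: [-5.8, -0.5, 9.0]
opening: 0.13
finger_force: 60.0
clock: 15.17
position: [548.3, 243.8, 111.8]
orientation: [-2.199, -2.239, 0.004]
wrist_force: [-6.5, 0.5, 10.2]
opening: 0.132
finger_force: 60.2
```

```bash
python3 -m inch '[5,0,0.3,0,0, 5,0,0.7,0,0,5,0,0.7,0,0]';python3 -m inch '[5,0,0.3,0,0, 5,0,0.7,0,0,5,0,0.7,0,0]'
```

```text
clock: 15.42
position: [548.4, 243.8, 111.8]
orientation: [-2.199, -2.238, 0.006]
wrist_force: [-8.6, -1.4, 12.3]
opening: 0.132
finger_force: 60.3
clock: 15.67
position: [548.4, 243.8, 111.8]
orientation: [-2.198, -2.237, 0.008]
wrist_force: [-10.9, 0.2, 13.3]
opening: 0.131
finger_force: 60.5
```

```bash
python3 -m inch '[5,0,-0.5,0,0, 5,0,-1,-0.4,0,5,0,-1,-0.8,0,5,0,-1,-0.8,0]';python3 -m inch '[5,0,0,-0.5,0, 5,0,0,-1,0,5,0,0,-1,0]'
```

```text
clock: 16.0
position: [548.3, 243.8, 112.0]
orientation: [-2.199, -2.239, 0.005]
wrist_force: [-6.5, -0.3, 8.6]
opening: 0.136
finger_force: 59.8
clock: 16.25
position: [548.3, 243.8, 112.8]
orientation: [-2.2, -2.239, 0.005]
wrist_force: [-6.4, 0.2, 5.1]
opening: 0.13
finger_force: 59.5
```

```bash
python3 -m inch '[5,0,0,-0.5,0, 5,0,0,-1,0,5,0,0,-1,0]'
```

```text
clock: 16.5
position: [548.3, 243.8, 113.3]
orientation: [-2.2, -2.239, 0.005]
wrist_force: [-6.2, 0.3, 3.8]
opening: 0.133
finger_force: 59.2
```

```bash
python3 -m inch '[14,0,0,0,0, 16,0,0,0,0,20,0,0,0,0,26,0,0,0,0,32,0,0,0,0,36,0,0,0,0,36,0,0,0,0]'
python3 - <<'E'
from h import *
im=vision.snapshot("wrist");save(cv2.resize(im[130:330,240:480],None,fx=3,fy=2.9,interpolation=cv2.INTER_CUBIC),"w8")
s=observe();print(s["wrist_force"])
E
```

```text
clock: 17.08
position: [550.8, 243.5, 114.4]
orientation: [2.202, 2.24, 0.001]
wrist_force: [-0.0, -0.1, 0.3]
opening: 0.419
finger_force: 0.0
[-0.08638624 -0.45881414  0.51507148]
```

View pics/w8.png

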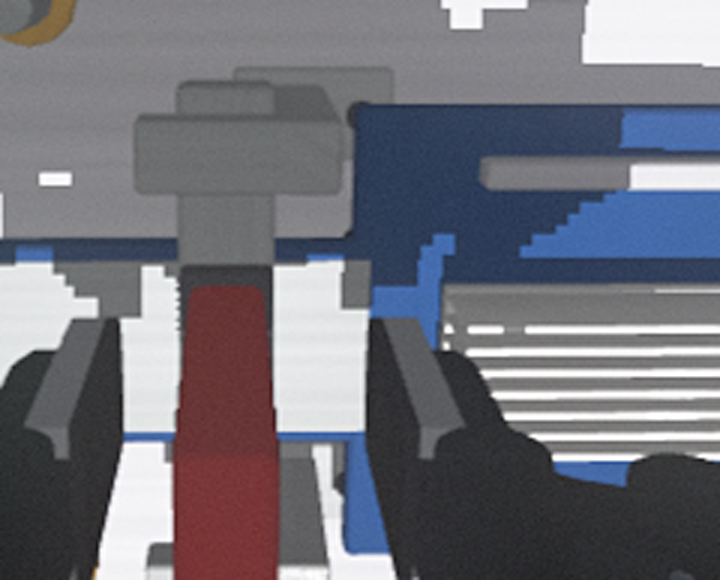

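The key stands under the hooks, with its handle free between the fingers and zero force. I'll retreat straight up.

```bash
python3 -m inch '[36,0,1,-5,0, 36,0,1,-15,0, 36,0,1,-30,0, 36,0,1,-55,0, 36,0,1,-80,0, 36,0,1,-110,0, 36,0,1,-130,0, 36,0,1,-130,0]'
python3 - <<'E'
from h import *
im=vision.snapshot("wrist");save(cv2.resize(im[100:350,230:530],None,fx=2.4,fy=2.4,interpolation=cv2.INTER_CUBIC),"w9")
E
```

```text
clock: 17.8
position: [554.5, 244.4, 250.5]
orientation: [2.2, 2.238, 0.016]
wrist_force: [0.6, 0.3, 1.4]
opening: 0.417
finger_force: 0.0
```

View pics/w9.png

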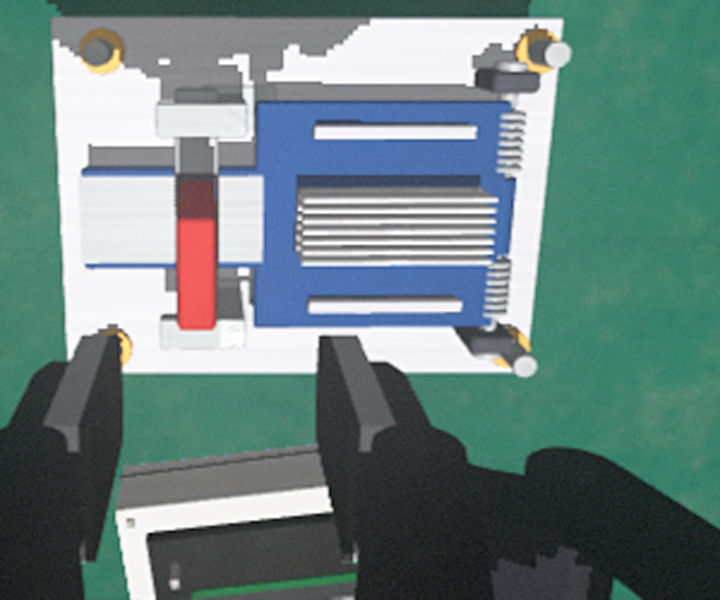

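The bar sits under both hooks at crop (200,115) and (200,332). The plate is level and the gripper is clear, so I'm handing in.

```bash
python3 -c "
from bench import job
print(job.finish_job())"
```

```text
the job is handed in; nothing more can be done
None
```

The larger red-handled key is under both hooks against their posts and holds the plate level; I handed the job in at about 18 s, with readings at the end of each move never above about 18 N and the jar and tape untouched.

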